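Fetch the tally counter from behind the tube and canister

TASK

The tally counter stands at the back of the three-walled storage bay, behind a capped tube and a small gas canister. Move the tube and the canister out of the way onto the low-rimmed side tray, then fetch the counter and stand it in the middle of the small square stand; once it is there, put the tube and the canister back upright on the very spots in the bay where each stood at the start, and leave everything else alone.

Things in the scene. Friction and masses are not known exactly. Their poses are not given: they have to be found in the camera images.
- tube_center (a point): Upright self-standing 50 ml plastic tube with screw cap, 114 mm tall, barrel 32 mm across, cap (top 22 mm) 34 mm. Point: centre of the tube, 57 mm above its foot; z up along the tube. About 50 g. Round: any grasp yaw will do; grip the barrel 15 to 25 mm above this point.
- canister_center (a point): White canister, 82 mm tall: body 62 mm across, 48 mm tall; thin neck; blue valve block on top, 14 mm along x, 26 mm along y, 61 to 73 mm above the foot, with a 9 mm bar through it to 22 mm either side along y. Point: on the axis 41 mm above the foot; z up. About 120 g. Lift by pinching the valve block along x (finger ends stay over the body's top, 48 mm) or round the body.
- counter_center (a point): Desk tally counter: off-white block 51 x 50 mm, 34 mm tall, with a 16 mm knob on top, 42 mm in all. Point: on its vertical axis 21 mm above its foot; x, y square to its sides, -x the display face, z up. About 80 g. Grip it across its y faces (50 mm apart) 15 to 25 mm above its foot; a gripper cannot get down to it past the tube and canister.
- bay_floor (a point): Storage bay: fixed steel plate 140 mm (x) by 198 mm (y), floor 16 mm above the table; walls 35 mm high, 6 mm thick at the rim, at both sides (y = +-98 mm) and the back (x = +69 mm), open to -x. Point: centre of the floor's top; z up. The counter stands near x = +33, y = 0 mm, tube and canister side by side near x = -33, y = +-45 mm, either way round.
- side_floor (a point): Side tray: fixed steel plate 120 mm (x) by 198 mm (y), floor 16 mm above the table, rim 11 mm high all round (inside faces at x = +-56, y = +-95 mm), empty at the start. Point: centre of the floor's top; z up. At y = +-45 mm the tube and canister stand clear of each other.
- stand_top (a point): Stand for the counter: a square plate 90 x 90 mm with a black rubber top, 18 mm above the table, flat without rim, empty at the start, fixed. Point: centre of the top face; x and y along its sides, z up.
- fuse_box: Bystander: small orange box 28 x 36 x 16 mm on the table at the far left. Origin at the centre of its underside. Leave it where it is.
- usb_key: Bystander: black memory key 56 x 18 x 10 mm on the table at the far right. Origin at the centre of its underside. Leave it where it is.

How it is judged (in metres and radians):
On the way, in this order (a step that is already met when the one before it is completed fails the run):
1. the tube and the canister both stand upright on the side tray, the counter still in its place in the bay (within 15 mm) (x of tube_center in the frame of side_floor between -0.055 and 0.055 m and y of tube_center in the frame of side_floor between -0.095 and 0.095 m and z of tube_center in the frame of side_floor between 0.049 and 0.065 m and angle between each of tube_center, canister_center's own z axis and vertical below 0.12 rad and x of canister_center in the frame of side_floor between -0.055 and 0.055 m and y of canister_center in the frame of side_floor between -0.095 and 0.095 m and z of canister_center in the frame of side_floor between 0.033 and 0.049 m and distance of counter_center from where it was at the start of the episode below 0.015 m), for 0.2 s.
2. the counter stands upright on the stand, centred to 15 mm, while the tube and the canister still stand on the side tray (x of tube_center in the frame of side_floor between -0.055 and 0.055 m and y of tube_center in the frame of side_floor between -0.095 and 0.095 m and z of tube_center in the frame of side_floor between 0.049 and 0.065 m and angle between each of tube_center, canister_center, counter_center's own z axis and vertical below 0.12 rad and x of canister_center in the frame of side_floor between -0.055 and 0.055 m and y of canister_center in the frame of side_floor between -0.095 and 0.095 m and z of canister_center in the frame of side_floor between 0.033 and 0.049 m and horizontal distance between counter_center and stand_top below 0.015 m and z of counter_center in the frame of stand_top between 0.015 and 0.027 m), for 0.2 s.
At the end, for the whole second after the job is handed in: the counter stands upright on the stand, its centre within 15 mm of the stand's middle; the tube and the canister stand upright in the bay, each within 15 mm of where it stood at the start; all released and at rest (horizontal distance between counter_center and stand_top below 0.015 m and z of counter_center in the frame of stand_top between 0.015 and 0.027 m and angle between each of counter_center, tube_center, canister_center's own z axis and vertical below 0.12 rad and distance of each of tube_center, canister_center from where it was at the start of the episode below 0.015 m); the robot touches nothing.
It fails at once if the tube, the canister or the counter is tipped over (angle between any of tube_center, canister_center, counter_center's own z axis and vertical above 0.6 rad).
It fails at once if the orange box or the memory key is moved (more than 20 mm) (distance of any of fuse_box, usb_key from where it was at the start of the episode above 0.02 m).
It also fails if it takes over 138 s, if anything falls off the work surface, if the arm or the gripper's body presses on something with over 40 N, if the wrist force passes 120 N, or if a joint passes its speed limit or range.

ROBOT

A 6-joint arm with a two-finger parallel gripper is mounted at the origin on a cart in front of the work surface, level with it; the furniture and walls round the work are solid. World frame = base frame: x ahead of the robot, y to its left, z up, the work surface at z = 0. Lengths are in mm, angles in rad, forces in N, time in s.
With the tool pointing down it reaches from about 250 to 850 mm from the base axis. Payload 12.5 kg.
Tool frame: the origin (TCP) lies midway between the tips of the shut fingers; the grasp point (between the pads) lies 19 mm behind it; z points along the fingers, x is the direction in which the jaws open and shut, and the axes are right-handed (so a half turn about z gives the same grasp; the last joint's range is limited). The gripper opens to 93 mm and grips with 3 to 60 N. Pads are 15 mm wide; open, the fingers measure 128 mm over their backs; the gripper's body (75 mm by 188 mm) begins 65 mm behind the grasp point.
Start: joints at [-1.356, 0.351, 1.652, -0, 1.139, -0.085], TCP at [162.45, -525.447, 218.633] pointing down, gripper open.
Joint ranges: [-2.75, 2.75], [-0.79, 2.1], [0.01, 2.65], [-1.57, 4.71], [0.07, 3.14], [-2.87, 2.87]. Speed limits (rad/s): [2.22, 2.22, 2.79, 3.14, 3.14, 3.14].

INTERFACE

Orientations are given as a unit quaternion [x, y, z, w].
In Python, from rig import sensors, viewer, job_done gives the robot as it stands.
- The arm moves only by the tool carry_out, never from a script. Its argument "plan" is a list of rows, each a list of 3 entries, a list of its own where there are three numbers: the closure, from -1 (fully open) to 1 (shut), then the shift along the world's x, y, z in cm, then the turn about the world's z in rad. In form: [[hand, [x, y, z], roll], ...]. A call has 1 to 8 rows; each row shifts and turns the pose as measured when the row begins; what a row does not reach is not made up. A row lasts 1/12 s, in which the tool goes at most 41.7 mm and 7.16 degrees, less where a joint would pass 70% of its speed; a pose out of reach is approached as far as the arm can. A call with a gripper value outside its range is refused whole. The fingers move at their own pace and stop on an object; the grip force is fixed at half the most. Time passes only in rows, so rows that do not move let the fingers close. It gives the time, the measured TCP pose, the force and the opening at its end, in the units of the state.
- sensors.observe(): the state, without advancing time (a new reading comes with each control period).
- viewer.camera(name): name is "scene" or "side" or "wrist"; returns the picture (400x640x3 uint8, red, green, blue); there is no depth.
- viewer.camera_model(name): a dict with "fovy" (degrees; the focal length in pixels is half the picture's height over the tangent of half this angle, whatever the lens; pixels are square), "cx", "cy" (the principal point, pixels), "R" (3x3) and "t" (3): a world point X has camera coordinates R X + t. Camera axes: x right, y down, z forward; pixel columns grow to the right and rows downward; lengths in mm; the calibration is good to about 2 mm. A picture is of the moment at which its call begins: read the wrist's pose just before it. camera_model takes no time and is no camera call; for the wrist camera it gives the pose at the moment of the call.
- job_done(): hands the job in, once; it reports no verdict.
The state is a dict: "time": time; "qpos": joint angles; "joint_vel": joint speeds; "effort": joint torques, N m; "tcp_pos": TCP position; "orientation": TCP orientation; "contact_force": force on the tool from outside, world axes, zero at the start; "torque": the same for the moment, N m; "opening": finger opening in mm.
Only numpy, scipy, OpenCV 4.12 (cv2) and the standard library are available. Lean on these libraries where they do the work, as an engineer would, in place of code of your own. Each camera call takes 0.05 s, during which the arm holds its last target.

## Working session

There is one attempt and no reset: what is moved stays moved. The work goes in short steps, Python scripts to look and compute and a tool call to move; the robot and the scene stay as the last step left them, time stands still between calls to the robot, and variables do not carry over. Pictures are saved under pics/ and viewed, and the job is handed in when it is done.

Besides the shell and the picture viewer there is one more tool, called after "Emit:" by a JSON object that holds its "name" and its "arguments". carry_out: Moves the arm, as the interface text tells. Its arguments: {"type":"object","properties":{"plan":{"type":"array","items":{"type":"array"}}},"required":["plan"]}

```bash
mkdir -p pics; ls
python3 - <<'E'
from rig import sensors, viewer
import cv2
s=sensors.observe(); print(s)
for n in("scene","side","wrist"):
    print(n,viewer.camera_model(n)); cv2.imwrite(f"pics/{n}0.png",viewer.camera(n)[:,:,::-1])
E
```

```text
pics
{'time': 0.0, 'qpos': array([-1.35560379e+00,  3.51218938e-01,  1.65242274e+00,  1.54424311e-05,
        1.13910099e+00, -8.46047285e-02]), 'joint_vel': array([ 0.00086205,  0.00138793,  0.00050729,  0.00029963,  0.00135971,
       -0.00178924]), 'effort': array([-3.61333259e-04, -4.97316957e+01, -2.85253787e+01,  6.98117190e-02,
        2.56377988e-02, -8.83289158e-05]), 'tcp_pos': array([ 162.38154933, -525.12279429,  218.11141695]), 'orientation': array([ 8.04773233e-01, -5.93582103e-01, -4.27630119e-04, -3.84465931e-04]), 'contact_force': array([-0.08071981,  0.46844202, -0.86609639]), 'torque': array([ 0.01183658, -0.0394939 , -0.01993431]), 'opening': 93.09038281586487}
scene {'fovy': 50.14733295912879, 'cx': 322.00366556446494, 'cy': 206.20838569402446, 'R': array([[ 1.63765365e-01, -9.86498919e-01,  8.87396937e-04],
       [-5.97137710e-01, -9.98447668e-02, -7.95900483e-01],
       [ 7.85243568e-01,  1.29811035e-01, -6.05426820e-01]]), 't': array([ -64.06418176,  341.99408139, 1035.81777028])}
side {'fovy': 44.91345687070107, 'cx': 319.888555318019, 'cy': 198.41471663210788, 'R': array([[ 0.96516731, -0.26121914, -0.01471797],
       [-0.21546641, -0.7616878 , -0.61106949],
       [ 0.14841255,  0.59295552, -0.79144012]]), 't': array([-436.65239273,  156.06305271, 1468.27749109])}
wrist {'fovy': 65.2227395401761, 'cx': 320.6349192629363, 'cy': 196.1202178837175, 'R': array([[ 2.95295228e-01, -9.55405597e-01, -9.35050546e-04],
       [-9.19642951e-01, -2.84506762e-01,  2.70763263e-01],
       [-2.58954765e-01, -7.90951868e-02, -9.62645512e-01]]), 't': array([-549.35094349,  -30.78968109,  389.74137914])}
```

View pics/scene0.png

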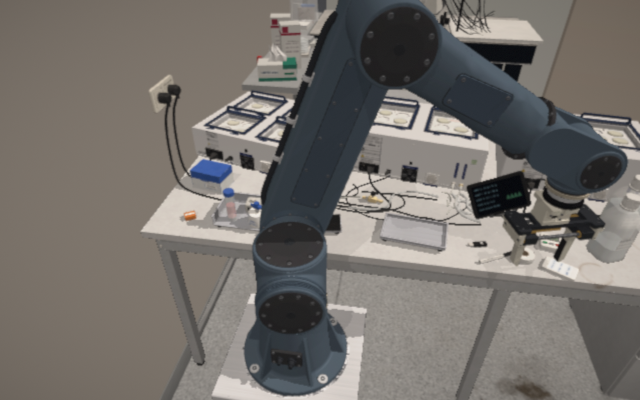

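View pics/side0.png

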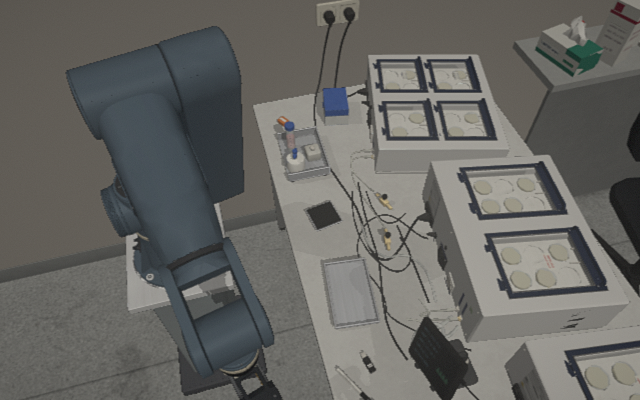

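View pics/wrist0.png

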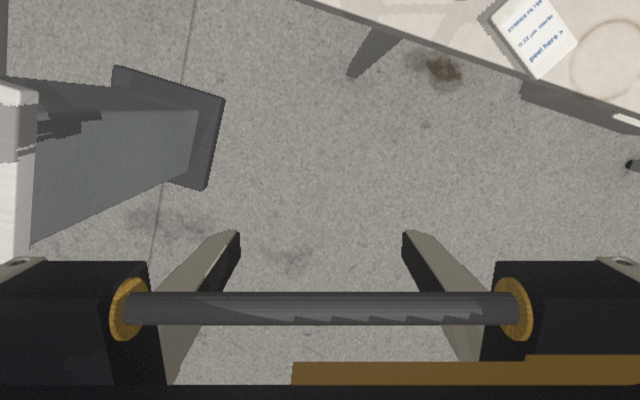

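The side view shows the bay at about (303,153), the tube's blue cap at (290,126), the canister's blue valve at (295,155), the stand at (323,215) and the tray at (350,292). I'll zoom in to get exact pixels.

```bash
cat > h.py <<'E'
import numpy as np, cv2
def K(m):
    f=200/np.tan(np.radians(m["fovy"])/2); return f,m["cx"],m["cy"]
def plane(m,u,v,z):
    f,cx,cy=K(m); R=np.array(m["R"]);t=np.array(m["t"])
    d=R.T@np.array([(u-cx)/f,(v-cy)/f,1]); c=-R.T@t
    return c+d*(z-c[2])/d[2]
def proj(m,X):
    f,cx,cy=K(m); p=np.array(m["R"])@np.array(X)+np.array(m["t"]); return np.array([cx+f*p[0]/p[2],cy+f*p[1]/p[2]])
E
python3 - <<'E'
import cv2
from h import *
from rig import viewer
i=cv2.imread("pics/side0.png"); cv2.imwrite("pics/sidez.png",cv2.resize(i[100:340,260:400],None,fx=5,fy=5,interpolation=2)[:600]); cv2.imwrite("pics/sidez2.png",cv2.resize(i[195:340,290:400],None,fx=4,fy=4,interpolation=2))
m=viewer.camera_model("side")
for n,u,v,z in [("bay",303,155,16),("cap",290,126,130),("valve",295,153,98),("stand",323,215,18),("tray",350,292,16),("fuse",283,121,8),("usb",367,362,5)]: print(n,plane(m,u,v,z).round())
E
```

```text
bay [462. 259.  16.]
cap [431. 294. 130.]
valve [424. 200.  98.]
stand [461.  -8.  18.]
tray [ 463. -283.   16.]
fuse [433. 453.   8.]
usb [ 449. -479.    5.]
```

View pics/sidez.png

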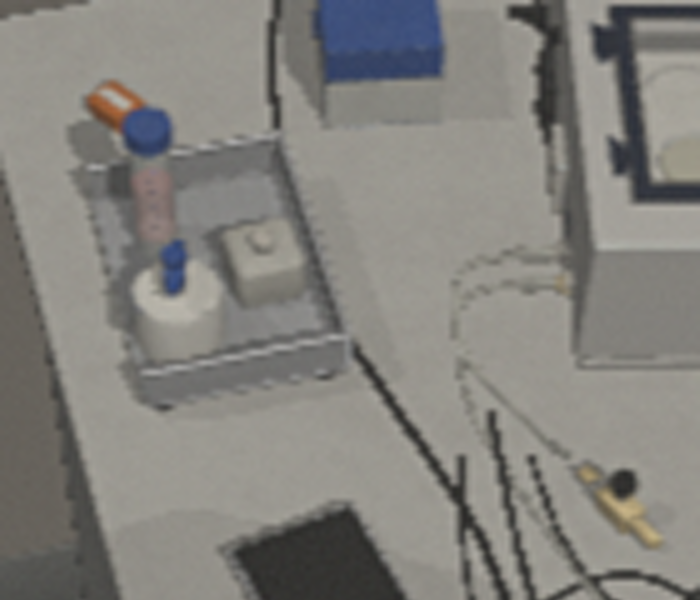

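View pics/sidez2.png

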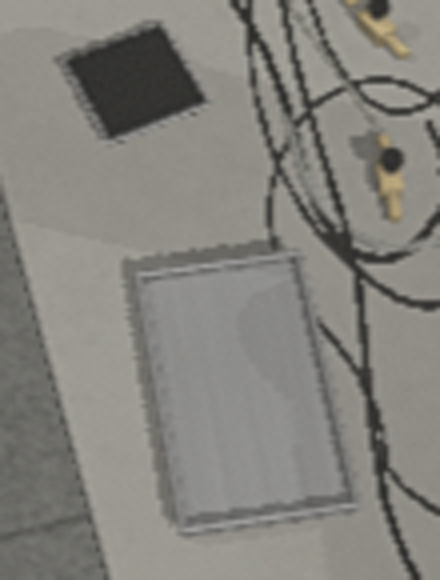

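Run:
```python
from h import *
from rig import viewer
m=viewer.camera_model("wrist");print(-m["R"].T@m["t"])
```

```text
[ 234.83551898 -502.807911    383.07829795]
```

Emit:
{"name": "carry_out", "arguments": {"plan": [[-1,[2,2.8,2],0.1],[-1,[2.5,2.8,1],0.12],[-1,[2.8,2.8,0],0.12],[-1,[2.8,2.8,0],0.12],[-1,[2.8,2.8,0],0.12],[-1,[2.8,2.8,0],0.12],[-1,[2.8,2.8,0],0.12],[-1,[2,2.8,0],0.12]]}}

```text
time: 0.82
tcp_pos: [369.9, -294.3, 247.6]
orientation: [0.988, -0.151, -0.001, 0.0]
contact_force: [0.7, -0.7, -0.3]
opening: 93.0
```

Run:
```python
from h import *
from rig import viewer
import pickle
m=viewer.camera_model("wrist"); i=viewer.camera("wrist"); cv2.imwrite("pics/w1.png",i[:,:,::-1]); pickle.dump(m,open("w1.pkl","wb"))
```

```text
(no output)
```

View pics/w1.png

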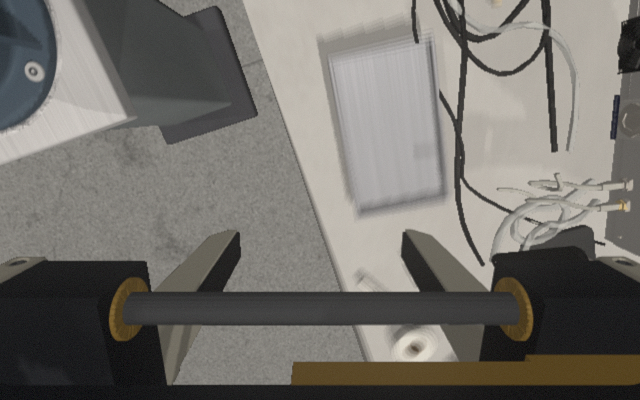

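The picture is blurred by motion; the tray's corners lie near (331,60), (428,40), (444,198) and (360,215). I'll retake it settled.

```bash
cat > snap.py <<'E'
from h import *
from rig import viewer,sensors
import pickle,sys
n=sys.argv[1]
viewer.camera("wrist")
m=viewer.camera_model("wrist"); i=viewer.camera("wrist"); cv2.imwrite(f"pics/{n}.png",i[:,:,::-1]); pickle.dump(m,open(n+".pkl","wb"))
print(sensors.observe()["tcp_pos"].round(1))
E
python3 snap.py w2
python3 - <<'E'
import cv2
i=cv2.imread("pics/w2.png")[20:260,300:480]
cv2.imwrite("pics/w2z.png",cv2.resize(i,None,fx=2.5,fy=2.5,interpolation=2))
E
```

```text
[ 369.3 -294.4  247.6]
```

View pics/w2z.png

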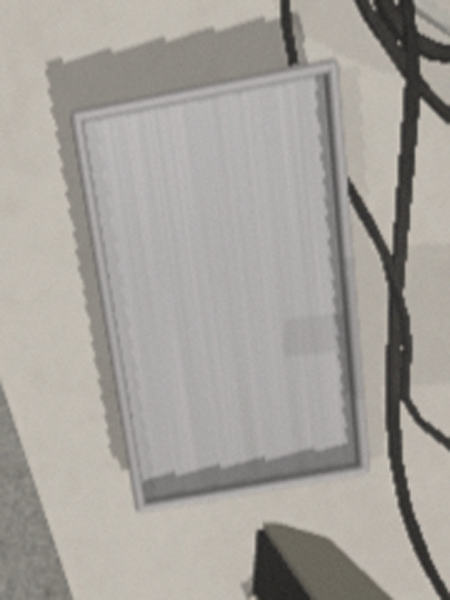

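The tray's outer rim corners in the zoom are at (72,115), (338,62), (368,468) and (138,510).

Run:
```python
from h import *
import pickle
m=pickle.load(open("w2.pkl","rb"))
P=np.array([plane(m,u/2.5+300,v/2.5+20,27)[:2] for u,v in [(72,115),(338,62),(368,468),(138,510)]])
print(P.round(1),P.mean(0)); 
for k in range(4):
    d=P[(k+1)%4]-P[k]; print(np.linalg.norm(d),np.degrees(np.arctan2(d[1],d[0])))
```

```text
[[ 415.4 -178.6]
 [ 536.2 -192.9]
 [ 512.4 -386.4]
 [ 392.6 -373.6]] [ 464.15767781 -282.91010433]
121.68738159532452 -6.749667269556183
194.9646106714061 -97.03818026024197
120.42196818051104 173.89208206207212
196.3111296733589 83.33533076975608
```

Emit:
{"name": "carry_out", "arguments": {"plan": [[-1,[0,3.8,0.8],0.08],[-1,[0,4,0.8],0.08],[-1,[0,4,0.8],0.08],[-1,[0,4,0.6],0.06],[-1,[0,4,0],0],[-1,[0,4,0],0],[-1,[0,4,0],0],[-1,[0,4,0],0]]}}

```text
time: 1.63
tcp_pos: [365.1, 23.4, 278.0]
orientation: [1.0, -0.012, -0.001, 0.002]
contact_force: [0.7, -0.2, -0.5]
opening: 93.1
```

```bash
python3 snap.py w3
```

```text
[365.1  26.2 277.9]
```

View pics/w3.png

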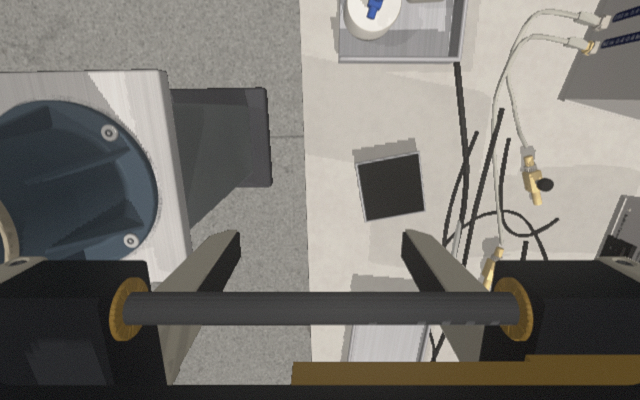

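The wrist view shows the stand's black top centred at about (391,186) and the bay at the top edge, with the canister at (372,12). I'll measure the stand by mask and then move over the bay.

Run:
```python
from h import *
import pickle
m=pickle.load(open("w3.pkl","rb"))
g=cv2.cvtColor(cv2.imread("pics/w3.png"),6)
mask=((g<70)*255).astype(np.uint8); mask[:,:330]=0; mask[:,440:]=0; mask[:135]=0;mask[235:]=0
cs,_=cv2.findContours(mask,0,2); c=max(cs,key=cv2.contourArea)
a=np.array([plane(m,*p[0],18)[:2] for p in c]).astype(np.float32)
r=cv2.minAreaRect(a); print(r)
```

```text
((462.8249206542969, -4.796028137207031), (81.83465576171875, 81.49508666992188), 9.912399291992188)
```

Emit:
{"name": "carry_out", "arguments": {"plan": [[-1,[0,3.8,1],0],[-1,[0,4,0.5],0],[-1,[0,4,0],0],[-1,[0,3,0],0],[-1,[0,2,0],0],[-1,[0,0,0],0]]}}

```text
time: 2.23
tcp_pos: [367.9, 192.3, 293.6]
orientation: [1.0, -0.02, -0.0, 0.002]
contact_force: [-0.0, 0.0, 0.6]
opening: 92.5
```

```bash
python3 snap.py w4
```

```text
[367.7 190.2 293.5]
```

View pics/w4.png

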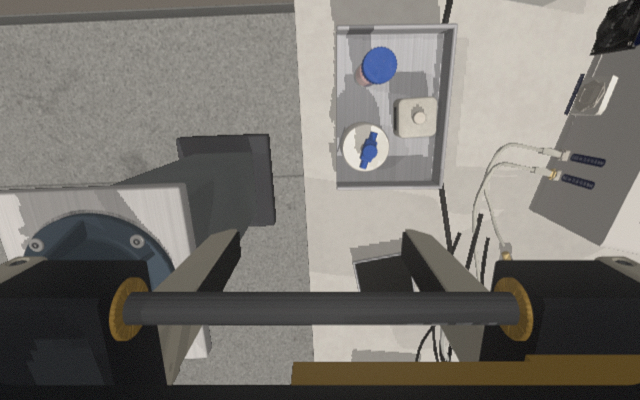

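Run:
```python
from h import *
import pickle
m=pickle.load(open("w4.pkl","rb"))
i=cv2.imread("pics/w4.png"); cv2.imwrite("pics/w4z.png",cv2.resize(i[15:200,320:470],None,fx=3.2,fy=3.2,interpolation=2))
h=cv2.cvtColor(i,cv2.COLOR_BGR2HSV); mk=cv2.inRange(h,(105,120,60),(125,255,255)); mk[200:]=0; mk[:,:320]=0; mk[:,460:]=0
cs,_=cv2.findContours(mk,0,1)
for c in cs:
    if cv2.contourArea(c)<30: continue
    for z in (98,89,130):
        a=np.array([plane(m,*p[0],z)[:2] for p in c]).astype(np.float32)
        print(z,cv2.contourArea(c),cv2.boundingRect(c),cv2.minEnclosingCircle(a),cv2.minAreaRect(a))
print(plane(m,419,118,58))
P=np.array([plane(m,u,v,51) for u,v in [(337,26),(457,25),(442,187),(338,187)]]);print(P.round(1))
```

```text
98 266.0 (361, 133, 16, 35) ((424.1255187988281, 216.91488647460938), 20.604137420654297) ((425.2763366699219, 216.34046936035156), (41.02089309692383, 15.171324729919434), 63.473602294921875)
89 266.0 (361, 133, 16, 35) ((425.4413146972656, 215.65408325195312), 21.119295120239258) ((426.6208801269531, 215.0653076171875), (42.04656219482422, 15.550650596618652), 63.473934173583984)
130 266.0 (361, 133, 16, 35) ((419.4471435546875, 221.39773559570312), 18.772451400756836) ((420.4956359863281, 220.8743896484375), (37.374183654785156, 13.822595596313477), 63.4738883972168)
98 898.0 (363, 47, 34, 36) ((435.18310546875, 307.2634582519531), 18.164501190185547) ((435.6964416503906, 307.69244384765625), (34.81277084350586, 35.22211456298828), 89.89624786376953)
89 898.0 (363, 47, 34, 36) ((436.7753601074219, 308.2615966796875), 18.61871910095215) ((437.30157470703125, 308.70135498046875), (35.68318176269531, 36.102783203125), 89.89615631103516)
130 898.0 (363, 47, 34, 36) ((429.5217590332031, 303.7143859863281), 16.549654006958008) ((429.9894104003906, 304.1051940917969), (31.71793556213379, 32.090904235839844), 89.89615631103516)
[492.62384388 248.87755302  58.        ]
[[393.8 357.2  51. ]
 [534.1 352.7  51. ]
 [529.9 157.2  51. ]
 [390.3 162.6  51. ]]
```

View pics/w4z.png

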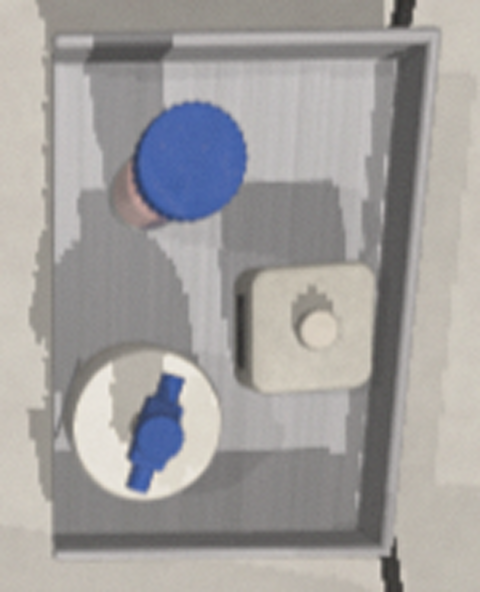

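The zoom shows the cap circle at about (190,160), the canister body's circle at about (147,421), its bar ends at (173,380) and (138,485), and the counter knob at (318,330).

Run:
```python
from h import *
import pickle
m=pickle.load(open("w4.pkl","rb"))
f=lambda u,v,z: plane(m,u/3.2+320-.3,v/3.2+15-.3,z)[:2]
a,b=f(173,380,83),f(138,485,83); print(a,b,(a+b)/2,np.degrees(np.arctan2(*(a-b)[::-1])),np.linalg.norm(a-b))
print("body",f(147,421,64),f(72,421,64),f(221,421,64),f(147,499,64))
print("counter knob",f(318,330,58))
C=np.array([f(*p,50) for p in [(245,270),(374,263),(376,381),(250,391)]]);print("corners",C,C.mean(0))
for k in range(4):
    d=C[(k+1)%4]-C[k]; print(np.linalg.norm(d),np.degrees(np.arctan2(d[1],d[0])))
m=pickle.load(open("w3.pkl","rb"))
```

```text
[432.5780596  234.37649856] [419.60828664 195.65399026] [426.09317312 215.01524441] 71.48216691649505 40.83684194248188
body [425.61845164 217.28706133] [396.26273728 218.43306824] [454.57864396 216.15649506] [425.63427455 186.20290503]
counter knob [492.7068402 249.085368 ]
corners [[465.64881725 272.57380031]
 [515.67543427 273.21538398]
 [519.31892816 227.90083065]
 [468.93602657 225.90784994]] [492.39480156 249.89946622]
50.03073095984851 0.7347692800518393
45.460793996613276 -85.40305087350404
50.42230403818218 -177.73474974853968
46.7815847139524 94.02933241399792
```

Emit:
{"name": "carry_out", "arguments": {"plan": [[-1,[2,3.3,-1],0],[-1,[2,3.3,-1],0],[-1,[1.5,3,-2],0],[-1,[0.7,1.5,-2],0],[-1,[0,0,-2],0],[-1,[0,0,0],0]]}}

```text
time: 2.83
tcp_pos: [438.1, 294.7, 211.4]
orientation: [1.0, -0.029, 0.002, 0.003]
contact_force: [-0.9, -0.2, -0.7]
opening: 93.1
```

```bash
python3 snap.py w5
```

```text
[439.  295.2 215.1]
```

View pics/w5.png

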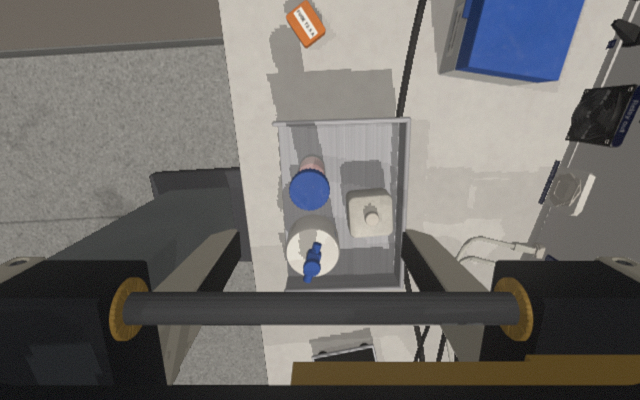

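The cap now sits at (310,187), the canister at (313,250) and the counter knob at (372,218). I'll remeasure from this nearer view.

```bash
cat > cap.py <<'E'
from h import *
import pickle,sys
n=sys.argv[1]
m=pickle.load(open(n+".pkl","rb"))
i=cv2.imread(f"pics/{n}.png")
h=cv2.cvtColor(i,cv2.COLOR_BGR2HSV); mk=cv2.inRange(h,(105,120,50),(125,255,255)); mk[295:]=0; mk[:,420:]=0
cs,_=cv2.findContours(mk,0,1)
for c in cs:
    if cv2.contourArea(c)<100: continue
    for z in (83,130):
        a=np.array([plane(m,*p[0],z)[:2] for p in c]).astype(np.float32)
        print(z,cv2.boundingRect(c),cv2.minEnclosingCircle(a),cv2.minAreaRect(a))
E
python3 cap.py w5
python3 - <<'E'
from h import *
import pickle
i=cv2.imread("pics/w5.png"); cv2.imwrite("pics/w5z.png",cv2.resize(i[140:295,265:415],None,fx=3.8,fy=3.8,interpolation=2))
E
```

```text
83 (304, 243, 16, 40) ((425.73834228515625, 214.8341827392578), 23.073652267456055) ((425.8752136230469, 214.82431030273438), (45.23994827270508, 15.765564918518066), 85.86864471435547)
130 (304, 243, 16, 40) ((428.4331359863281, 239.72711181640625), 19.396575927734375) ((428.54815673828125, 239.7188262939453), (38.030357360839844, 13.253124237060547), 85.86864471435547)
83 (290, 170, 39, 40) ((428.7994384765625, 293.8309631347656), 20.109830856323242) ((428.52783203125, 293.7226257324219), (39.33644485473633, 37.20271301269531), 86.64066314697266)
130 (290, 170, 39, 40) ((431.0061950683594, 306.13482666015625), 16.905027389526367) ((430.7781066894531, 306.0437316894531), (33.067657470703125, 31.273963928222656), 86.63984680175781)
```

View pics/w5z.png

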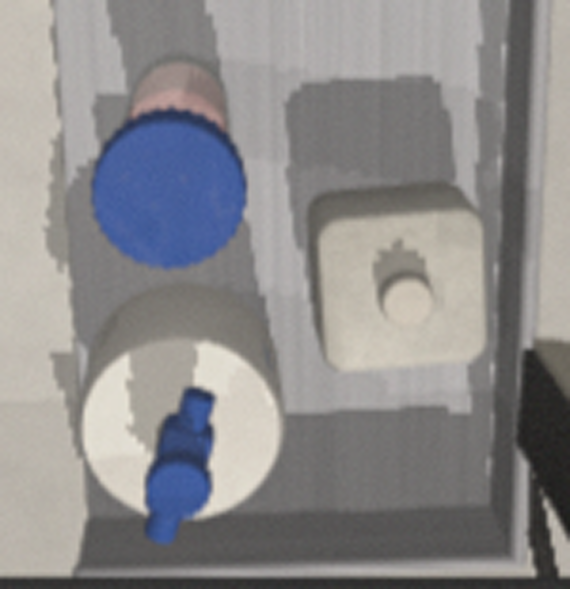

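Run:
```python
from h import *
import pickle
m=pickle.load(open("w5.pkl","rb"))
f=lambda u,v,z: plane(m,u/3.8+265-.3,v/3.8+140-.3,z)[:2]
a,b=f(200,395,83),f(161,532,83); print(a,b,(a+b)/2,np.degrees(np.arctan2(*(a-b)[::-1])),np.linalg.norm(a-b))
print("body",f(182,430,64)); print("knob",f(409,301,58))
```

```text
[433.22781225 236.26490909] [419.83201552 195.3481675 ] [426.52991388 215.80653829] 71.87198894444651 43.05377001393686
body [426.74672784 216.88290149]
knob [493.94281194 250.46430064]
```

Emit:
{"name": "carry_out", "arguments": {"plan": [[-1,[-0.8,1,-0.5],0],[-1,[0,0,-2.5],0],[-1,[0,0,-3],0],[-1,[0,0,0],0]]}}

```text
time: 3.27
tcp_pos: [432.9, 304.6, 160.1]
orientation: [0.999, -0.032, 0.009, -0.001]
contact_force: [-0.2, -0.6, -0.9]
opening: 92.6
```

Emit:
{"name": "carry_out", "arguments": {"plan": [[-1,[-0.2,0,-2.5],0],[-1,[0,0,-2.5],0],[-1,[0,0,-2],0],[-1,[0,0,0],0]]}}

```text
time: 3.6
tcp_pos: [433.0, 305.9, 96.2]
orientation: [0.999, -0.033, 0.013, -0.004]
contact_force: [-0.5, -0.6, 0.4]
opening: 92.9
```

Emit:
{"name": "carry_out", "arguments": {"plan": [[-1,[-0.2,-0.1,-1.2],0],[-1,[0,0,-0.9],0],[-1,[0,0,0],0]]}}

```text
time: 3.85
tcp_pos: [433.2, 306.3, 80.7]
orientation: [0.999, -0.033, 0.015, -0.006]
contact_force: [-1.0, 0.0, -0.5]
opening: 93.4
```

```bash
python3 -c "
from rig import sensors;s=sensors.observe();print(s['tcp_pos'],s['orientation'],s['joint_vel'])"
```

```text
[433.19131391 306.27628537  80.72084639] [ 0.99930695 -0.0333759   0.01541132 -0.00584457] [-0.00111869 -0.0458129  -0.02152954 -0.00028076  0.04525334  0.00173677]
```

Emit:
{"name": "carry_out", "arguments": {"plan": [[-1,[-0.3,-0.1,-0.8],0],[-1,[0,0,-0.2],0]]}}

```text
time: 4.02
tcp_pos: [431.5, 306.1, 73.3]
orientation: [0.999, -0.034, 0.017, -0.007]
contact_force: [-0.5, -0.8, 1.6]
opening: 92.6
```

Emit:
{"name": "carry_out", "arguments": {"plan": [[0.3,[0,0,0],0],[1,[0,0,0],0],[1,[0,0,0],0],[1,[0,0,0],0],[1,[0,0,0],0],[1,[0,0,0],0]]}}

```text
time: 4.52
tcp_pos: [432.5, 306.7, 75.4]
orientation: [0.999, -0.034, 0.018, -0.008]
contact_force: [-1.0, 0.6, -1.0]
opening: 57.6
```

Emit:
{"name": "carry_out", "arguments": {"plan": [[1,[0,0,0],0],[1,[0,0,0],0],[1,[0,0,0],0],[1,[0,0,0],0],[1,[0,0,0],0],[1,[0,0,0],0]]}}

```text
time: 5.02
tcp_pos: [432.0, 306.6, 75.4]
orientation: [0.999, -0.034, 0.018, -0.008]
contact_force: [0.6, -0.3, 0.1]
opening: 31.2
```

Emit:
{"name": "carry_out", "arguments": {"plan": [[1,[0,0,1.5],0],[1,[0,0,3],0],[1,[0,0,3.5],0],[1,[0,0,3.5],0],[1,[0,-1,3],0],[1,[0,-2,1],0],[1,[0,-3,0],0],[1,[0,-3.5,0],0]]}}

```text
time: 5.68
tcp_pos: [430.1, 211.5, 236.5]
orientation: [0.999, -0.031, 0.018, -0.007]
contact_force: [0.9, -0.8, -1.2]
opening: 31.2
```

Emit:
{"name": "carry_out", "arguments": {"plan": [[1,[0.2,-3.8,0],0],[1,[0.2,-3.8,0],0],[1,[0.2,-3.8,0],0],[1,[0.2,-3.8,0],0],[1,[0.2,-3.8,0],0],[1,[0.2,-3.8,0],0],[1,[0.2,-3.8,0],0],[1,[0.2,-3.8,0],0]]}}

```text
time: 6.35
tcp_pos: [443.5, -105.6, 238.1]
orientation: [0.999, -0.028, 0.021, -0.007]
contact_force: [-0.1, -0.0, -0.5]
opening: 31.3
```

Emit:
{"name": "carry_out", "arguments": {"plan": [[1,[0.3,-3.8,0],0],[1,[0.3,-3.8,0],0],[1,[0.3,-3.8,0],0],[1,[0.3,-3.5,0],0],[1,[0.2,-2,0],0],[1,[0,-1,-1],0],[1,[0,0,-2],0],[1,[0,0,-2.5],0]]}}

```text
time: 7.02
tcp_pos: [456.4, -303.0, 183.9]
orientation: [0.999, -0.032, 0.025, -0.003]
contact_force: [0.6, 0.5, -1.1]
opening: 31.6
```

Emit:
{"name": "carry_out", "arguments": {"plan": [[1,[0,-1,-2],0],[1,[0,-1,-2.5],0],[1,[0,-0.5,-2.5],0],[1,[0,0,-1.5],0],[1,[0,0,-0.8],0],[1,[0,0,0],0]]}}

```text
time: 7.52
tcp_pos: [452.9, -322.8, 78.2]
orientation: [0.999, -0.031, 0.021, -0.006]
contact_force: [-0.2, 0.0, -1.0]
opening: 31.2
```

Emit:
{"name": "carry_out", "arguments": {"plan": [[1,[0,0,-0.25],0],[1,[0,0,0],0],[1,[0,0,-0.1],0]]}}

```text
time: 7.77
tcp_pos: [453.5, -321.9, 75.7]
orientation: [0.999, -0.031, 0.021, -0.006]
contact_force: [0.2, 0.0, -1.7]
opening: 31.5
```

Emit:
{"name": "carry_out", "arguments": {"plan": [[1,[0,0,-0.1],0],[0.6,[0,0,0],0],[0.3,[0,0,0],0],[0,[0,0,0],0],[-1,[0,0,0],0],[-1,[0,0,0],0],[-1,[0,0,0],0],[-1,[0,0,0],0]]}}

```text
time: 8.43
tcp_pos: [455.1, -322.9, 77.9]
orientation: [0.999, -0.031, 0.023, -0.004]
contact_force: [0.5, -0.3, -0.1]
opening: 61.6
```

Emit:
{"name": "carry_out", "arguments": {"plan": [[-1,[0,0,0],0],[-1,[0,0,0],0],[-1,[0,0,1],0],[-1,[0,0,2],0],[-1,[0,0,3],0],[-1,[0,0,3],0],[-1,[0,0,3],0],[-1,[0,0,1],0]]}}

```text
time: 9.1
tcp_pos: [452.7, -321.0, 213.4]
orientation: [0.999, -0.031, 0.021, -0.006]
contact_force: [0.4, 0.2, 0.3]
opening: 92.6
```

Run:
```python
from h import *
from rig import viewer,sensors
i=viewer.camera("side")[:,:,::-1]; cv2.imwrite("pics/s2.png",cv2.resize(i[180:380,260:460],None,fx=3,fy=3,interpolation=2))
print(sensors.observe()["orientation"])
```

```text
[ 0.99928333 -0.03077721  0.02128242 -0.0057144 ]
```

View pics/s2.png

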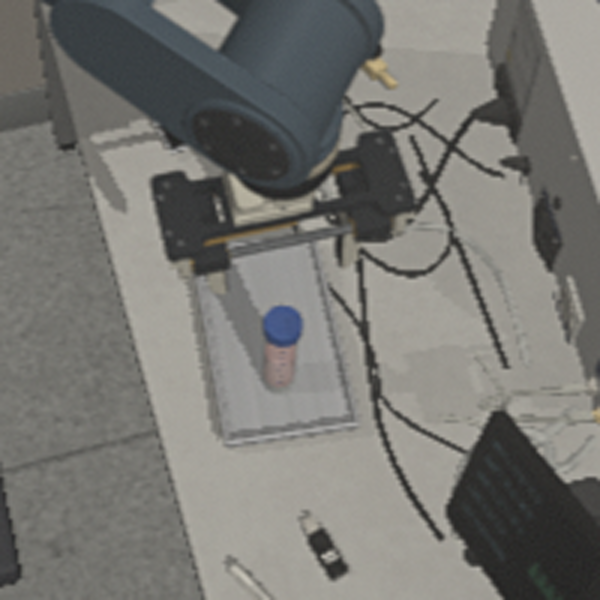

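The tube stands upright in the tray at (281,345) in the zoom. Next is the canister.

Emit:
{"name": "carry_out", "arguments": {"plan": [[-1,[-0.2,3,0],0],[-1,[-0.2,3.8,0],0],[-1,[-0.2,3.8,0],-0.05],[-1,[-0.2,3.8,0],-0.05],[-1,[-0.2,3.8,0],-0.05],[-1,[-0.2,3.8,0],-0.05],[-1,[-0.2,3.8,0],-0.05],[-1,[-0.2,3.8,0],0]]}}

```text
time: 9.82
tcp_pos: [432.8, -19.7, 214.4]
orientation: [0.986, -0.166, 0.023, -0.001]
contact_force: [0.1, 0.2, 0.1]
opening: 93.2
```

Emit:
{"name": "carry_out", "arguments": {"plan": [[-1,[-0.2,3.8,0],0],[-1,[-0.2,3.8,0],0],[-1,[0,3.5,0],0],[-1,[0,3,0],0],[-1,[0,2,0],0],[-1,[0,1,0],0],[-1,[0,0,0],0]]}}

```text
time: 10.4
tcp_pos: [423.3, 165.5, 213.3]
orientation: [0.986, -0.163, 0.022, -0.001]
contact_force: [0.7, -0.5, -0.3]
opening: 93.0
```

```bash
python3 snap.py w6; python3 cap.py w6
```

```text
[423.4 163.8 213.3]
83 (291, 116, 18, 48) ((425.7349853515625, 214.917724609375), 21.729476928710938) ((425.8206787109375, 214.8319854736328), (43.333621978759766, 15.844481468200684), 69.7408676147461)
130 (291, 116, 18, 48) ((428.130859375, 218.432861328125), 18.274354934692383) ((428.2030029296875, 218.36068725585938), (36.443424224853516, 13.325170516967773), 69.74067687988281)
```

View pics/w6.png

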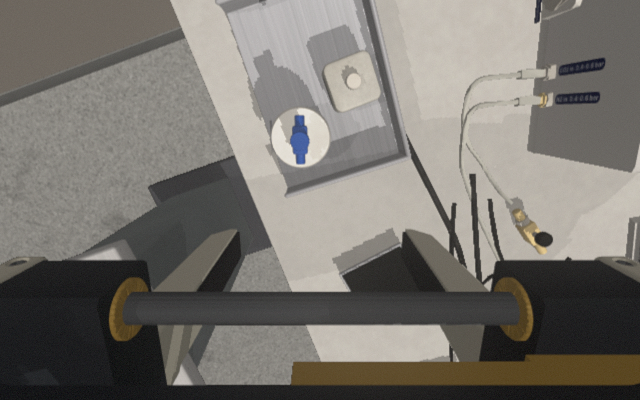

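The canister's bar now lies straight down the image at (300,138), square to the jaws, with its centre at (426,215).

Emit:
{"name": "carry_out", "arguments": {"plan": [[-1,[0,2,0],0],[-1,[0.2,2,-1],0],[-1,[0,0.8,-2],0],[-1,[0,0,-2.5],0],[-1,[0,0,-2],0],[-1,[0,0,-1],0],[-1,[0,0,0],0]]}}

```text
time: 11.08
tcp_pos: [427.0, 206.2, 125.7]
orientation: [0.985, -0.168, 0.023, -0.001]
contact_force: [0.6, -0.1, -0.0]
opening: 93.0
```

Emit:
{"name": "carry_out", "arguments": {"plan": [[-1,[-0.1,0.8,0],0],[-1,[0,0.2,-1],0],[-1,[0,0,-1.5],0],[-1,[0,0,-1],0],[-1,[0,0,-0.5],0],[-1,[0,0,0],0]]}}

```text
time: 11.58
tcp_pos: [428.1, 215.5, 85.7]
orientation: [0.985, -0.17, 0.025, -0.002]
contact_force: [0.1, 1.0, -0.5]
opening: 92.8
```

Emit:
{"name": "carry_out", "arguments": {"plan": [[-1,[-0.2,0,-0.9],0],[-1,[0,0,-0.5],0],[-1,[0,0,0],0]]}}

```text
time: 11.83
tcp_pos: [426.5, 215.7, 71.2]
orientation: [0.985, -0.17, 0.026, -0.002]
contact_force: [-0.4, -0.1, 0.1]
opening: 93.2
```

Emit:
{"name": "carry_out", "arguments": {"plan": [[-1,[0,0,-0.4],0],[-1,[0,0,0],0]]}}

```text
time: 12.0
tcp_pos: [426.6, 215.7, 67.0]
orientation: [0.985, -0.17, 0.026, -0.002]
contact_force: [-0.0, -0.7, -0.9]
opening: 93.1
```

Emit:
{"name": "carry_out", "arguments": {"plan": [[1,[0,0,0],0],[1,[0,0,0],0],[1,[0,0,0],0],[1,[0,0,0],0],[1,[0,0,0],0],[1,[0,0,0],0],[1,[0,0,0],0],[1,[0,0,0],0]]}}

```text
time: 12.67
tcp_pos: [427.2, 216.0, 67.9]
orientation: [0.985, -0.17, 0.026, -0.003]
contact_force: [-0.4, -0.8, -0.8]
opening: 44.4
```

Emit:
{"name": "carry_out", "arguments": {"plan": [[1,[0,0,0],0],[1,[0,0,0],0],[1,[0,0,0],0],[1,[0,0,0],0],[1,[0,0,0],0],[1,[0,0,0],0],[1,[0,0,0],0]]}}

```text
time: 13.25
tcp_pos: [426.8, 216.0, 68.1]
orientation: [0.985, -0.17, 0.026, -0.003]
contact_force: [-1.1, -0.3, 3.3]
opening: 13.7
```

Emit:
{"name": "carry_out", "arguments": {"plan": [[1,[0,0,0.8],0],[1,[0,0,1.5],0],[1,[0,0,2.5],0],[1,[0,0,2.5],0],[1,[0,-0.5,2],0],[1,[0,-1.5,0.5],0],[1,[0.1,-2.5,0],0],[1,[0.2,-3,0],0]]}}

```text
time: 13.92
tcp_pos: [428.7, 141.6, 173.1]
orientation: [0.986, -0.167, 0.027, -0.003]
contact_force: [1.2, -0.8, -1.6]
opening: 13.5
```

Emit:
{"name": "carry_out", "arguments": {"plan": [[1,[0.4,-3.5,0],0],[1,[0.4,-3.5,0],0.02],[1,[0.4,-3.5,0],0.02],[1,[0.4,-3.5,0],0.02],[1,[0.4,-3.5,0],0.02],[1,[0.4,-3.5,0],0.02],[1,[0.4,-3.5,0],0.02],[1,[0.4,-3.5,0],0.02]]}}

```text
time: 14.58
tcp_pos: [459.3, -150.5, 178.0]
orientation: [0.995, -0.093, 0.03, -0.005]
contact_force: [1.1, 0.1, -1.1]
opening: 13.8
```

Emit:
{"name": "carry_out", "arguments": {"plan": [[1,[0.2,-3,0],0],[1,[0.1,-2.5,0],0],[1,[0,-1.3,-1],0],[1,[0,-0.4,-2],0],[1,[0,0,-2.5],0],[1,[0,0,-2],0],[1,[0,0,-1],0],[1,[0,0,0],0]]}}

```text
time: 15.25
tcp_pos: [462.3, -235.7, 94.0]
orientation: [0.995, -0.096, 0.033, -0.002]
contact_force: [-0.1, 0.4, -2.4]
opening: 13.5
```

Emit:
{"name": "carry_out", "arguments": {"plan": [[1,[0,0,-1],0],[1,[0,0,-0.8],0],[1,[0,0,-0.2],0],[1,[0,0,0],0]]}}

```text
time: 15.58
tcp_pos: [463.5, -235.8, 74.7]
orientation: [0.995, -0.096, 0.034, -0.002]
contact_force: [-0.4, -0.3, -1.4]
opening: 13.2
```

Emit:
{"name": "carry_out", "arguments": {"plan": [[1,[0,0,-0.4],0],[1,[0,0,-0.1],0],[1,[0,0,0],0]]}}

```text
time: 15.83
tcp_pos: [464.2, -236.0, 70.4]
orientation: [0.995, -0.095, 0.035, -0.001]
contact_force: [0.1, -0.1, -2.7]
opening: 13.5
```

Emit:
{"name": "carry_out", "arguments": {"plan": [[1,[0,0,-0.15],0],[1,[0,0,0],0],[1,[0,0,-0.1],0],[1,[0,0,0],0]]}}

```text
time: 16.17
tcp_pos: [465.2, -236.5, 69.1]
orientation: [0.995, -0.095, 0.036, -0.001]
contact_force: [-0.7, 1.6, 1.4]
opening: 13.8
```

Emit:
{"name": "carry_out", "arguments": {"plan": [[0.8,[0,0,-0.05],0],[0.6,[0,0,0],0],[0.4,[0,0,0],0],[0,[0,0,0],0],[-0.5,[0,0,0],0],[-1,[0,0,0],0],[-1,[0,0,0],0],[-1,[0,0,0],0]]}}

```text
time: 16.83
tcp_pos: [465.5, -236.8, 68.8]
orientation: [0.995, -0.095, 0.037, -0.001]
contact_force: [0.8, -0.5, -0.0]
opening: 53.8
```

Emit:
{"name": "carry_out", "arguments": {"plan": [[-1,[0,0,0],0],[-1,[0,0,0],0],[-1,[0,0,0.5],0],[-1,[0,0,1.5],0],[-1,[0,0,2.5],0],[-1,[0,0,3],0],[-1,[0,0,3],0],[-1,[0,0,2],0]]}}

```text
time: 17.5
tcp_pos: [462.2, -234.8, 195.7]
orientation: [0.995, -0.096, 0.032, -0.003]
contact_force: [0.3, 0.2, -0.7]
opening: 93.1
```

Run:
```python
from h import *
from rig import viewer,sensors
i=viewer.camera("side")[:,:,::-1]; cv2.imwrite("pics/s3.png",cv2.resize(i[100:380,240:440],None,fx=2.1,fy=2.1,interpolation=2))
s=sensors.observe();print(s["tcp_pos"],s["orientation"],s["qpos"])
```

```text
[ 463.49735575 -235.59322813  198.97721987] [ 0.99482618 -0.09553349  0.03451594 -0.00169414] [-0.57860886  0.28852762  1.79431564  0.04165753  0.99954211 -0.4086236 ]
```

View pics/s3.png

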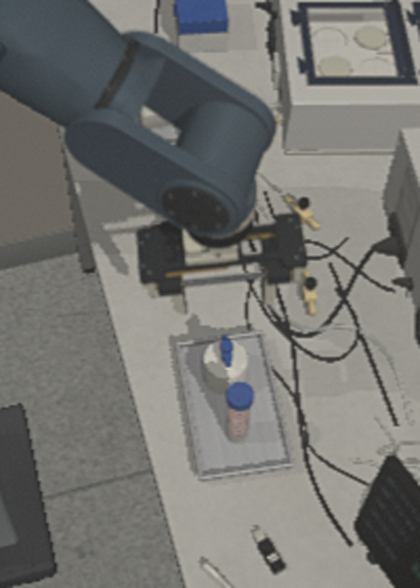

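Both stand upright in the tray, the canister at (226,355) and the tube at (239,410) in the zoom. Next I fetch the counter with the jaws along y.

Emit:
{"name": "carry_out", "arguments": {"plan": [[-1,[-0.3,3,0.5],0.1],[-1,[-0.3,3.5,0],0.12],[-1,[-0.3,3.8,0],0.12],[-1,[-0.3,3.8,0],0.12],[-1,[0,3.8,0],0.12],[-1,[0,3.8,0],0.12],[-1,[0,3.8,0],0.12],[-1,[0,3.8,0],0.12]]}}

```text
time: 18.22
tcp_pos: [449.9, 62.7, 209.6]
orientation: [0.925, 0.378, 0.035, -0.016]
contact_force: [1.8, 0.5, -0.9]
opening: 93.1
```

Emit:
{"name": "carry_out", "arguments": {"plan": [[-1,[0,3.8,0],0.12],[-1,[0,3.8,0],0.12],[-1,[0,3.5,0],0.12],[-1,[0,3,0],0.12],[-1,[0,1,0],0.12],[-1,[0,0,0],0.12],[-1,[0,0,0],0.05],[-1,[0,0,0],0]]}}

```text
time: 18.88
tcp_pos: [446.4, 229.2, 211.3]
orientation: [0.699, 0.714, 0.028, -0.029]
contact_force: [-0.1, 0.2, 0.6]
opening: 92.6
```

```bash
python3 snap.py w7; python3 -c "
from rig import sensors;s=sensors.observe();print(s['tcp_pos'],s['orientation'],s['qpos'])"
```

```text
[446.5 228.7 211.3]
[446.46741218 228.71852751 211.34469635] [ 0.70093643  0.71208922  0.02780031 -0.02905526] [ 0.33794664  0.25576694  1.80555494  0.08802159  1.05749717 -1.29100625]
```

View pics/w7.png

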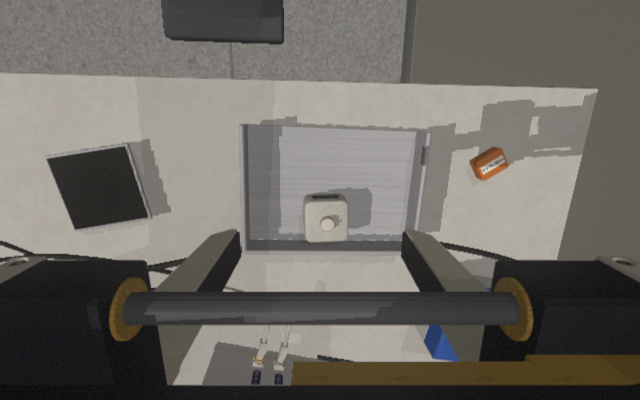

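Run:
```python
from h import *
i=cv2.imread("pics/w7.png"); cv2.imwrite("pics/w7z.png",cv2.resize(i[185:255,290:360],None,fx=7,fy=7,interpolation=2))
```

```text
(no output)
```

View pics/w7z.png

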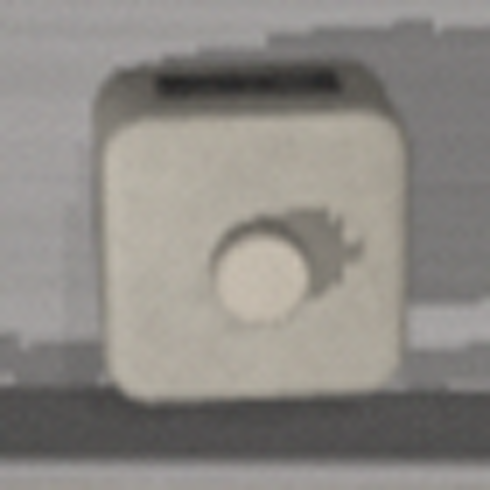

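Run:
```python
from h import *
import pickle
m=pickle.load(open("w7.pkl","rb"))
f=lambda u,v,z: plane(m,u/7+290-.4,v/7+185-.4,z)[:2]
print("top c",f(255,257,50),"knob",f(263,279,58))
for p in [(106,257),(405,257),(255,112),(255,402)]: print(f(*p,50))
a,b=f(130,405,50),f(385,398,50); print(np.degrees(np.arctan2(*(b-a)[::-1])))
a,b=f(106,150,50),f(110,350,50); print(np.degrees(np.arctan2(*(b-a)[::-1])))
a,b=f(408,150,50),f(402,350,50); print(np.degrees(np.arctan2(*(b-a)[::-1])))
```

```text
top c [492.44815228 249.06857158] knob [493.14334772 249.55511281]
[492.16776268 225.40650372]
[492.73375335 273.1704344 ]
[468.42162078 248.52743063]
[517.40761063 249.6307245 ]
90.66615146463712
1.3285158657277
0.7275110310191185
```

Emit:
{"name": "carry_out", "arguments": {"plan": [[-1,[2,1,0],0],[-1,[2,0.8,0],0],[-1,[0.6,0.2,-1],0],[-1,[0,0,-2],0],[-1,[0,0,-2.5],0],[-1,[0,0,-2],0],[-1,[0,0,-1],0],[-1,[0,0,0],0]]}}

```text
time: 19.65
tcp_pos: [492.5, 246.0, 121.4]
orientation: [0.708, 0.705, 0.028, -0.028]
contact_force: [-1.2, 1.1, 0.8]
opening: 93.0
```

Emit:
{"name": "carry_out", "arguments": {"plan": [[-1,[0,0.2,-1.5],0.01],[-1,[0,0.1,-2],0],[-1,[0,0,-2],0],[-1,[0,0,-1.5],0],[-1,[0,0,-0.8],0],[-1,[0,0,0],0]]}}

```text
time: 20.15
tcp_pos: [491.7, 247.1, 41.9]
orientation: [0.708, 0.705, 0.029, -0.028]
contact_force: [-0.2, 1.1, -0.4]
opening: 92.9
```

Emit:
{"name": "carry_out", "arguments": {"plan": [[-1,[0.1,0.2,-0.8],0],[-1,[0,0,-0.7],0],[-1,[0,0,-0.2],0],[-1,[0,0,0],0]]}}

```text
time: 20.48
tcp_pos: [493.9, 249.4, 25.8]
orientation: [0.708, 0.705, 0.03, -0.027]
contact_force: [-0.6, -0.3, -0.7]
opening: 92.8
```

Emit:
{"name": "carry_out", "arguments": {"plan": [[-1,[-0.1,0,-0.3],0],[-1,[0,0,0],0],[1,[0,0,0],0],[1,[0,0,0],0],[1,[0,0,0],0],[1,[0,0,0],0],[1,[0,0,0],0],[1,[0,0,0],0]]}}

```text
time: 21.15
tcp_pos: [493.8, 249.8, 24.2]
orientation: [0.708, 0.705, 0.031, -0.027]
contact_force: [-0.6, -0.4, -0.0]
opening: 57.6
```

Emit:
{"name": "carry_out", "arguments": {"plan": [[1,[0,0,0],0],[1,[0,0,0],0],[1,[0,0,0],0],[1,[0,0,0],0],[1,[0,0,0],0]]}}

```text
time: 21.57
tcp_pos: [493.8, 249.8, 24.3]
orientation: [0.708, 0.705, 0.031, -0.027]
contact_force: [0.1, 0.1, 0.0]
opening: 51.2
```

Emit:
{"name": "carry_out", "arguments": {"plan": [[1,[0,0,0],0],[1,[0,0,0.8],0],[1,[0,0,1.5],0],[1,[0,0,2.5],0],[1,[0,0,2.5],0],[1,[0,-0.5,2],0],[1,[-0.1,-1.5,0.5],0],[1,[-0.3,-2.5,0],0]]}}

```text
time: 22.23
tcp_pos: [488.3, 205.9, 128.5]
orientation: [0.707, 0.706, 0.03, -0.027]
contact_force: [1.0, -0.9, -1.3]
opening: 50.8
```

Emit:
{"name": "carry_out", "arguments": {"plan": [[1,[-0.5,-3.5,0],0],[1,[-0.5,-3.5,0],0],[1,[-0.5,-3.5,0],0],[1,[-0.5,-3.2,0],0],[1,[-0.4,-2.5,0],0],[1,[-0.2,-1.5,0],0],[1,[0,-0.6,0],0],[1,[0,0,0],0]]}}

```text
time: 22.9
tcp_pos: [459.9, 12.8, 134.1]
orientation: [0.707, 0.706, 0.033, -0.025]
contact_force: [1.0, 0.5, -2.0]
opening: 51.1
```

Run:
```python
from h import *
import pickle
m=pickle.load(open("w7.pkl","rb"))
g=cv2.cvtColor(cv2.imread("pics/w7.png"),6)
mask=((g<70)*255).astype(np.uint8); mask[:,165:]=0; mask[:135]=0;mask[235:]=0;
mask[:,:40]=0
cs,_=cv2.findContours(mask,0,2); c=max(cs,key=cv2.contourArea)
a=np.array([plane(m,*p[0],18)[:2] for p in c]).astype(np.float32)
print(cv2.minAreaRect(a))
```

```text
((462.37445068359375, -3.7195205688476562), (82.27108001708984, 83.27947235107422), 9.626872062683105)
```

Emit:
{"name": "carry_out", "arguments": {"plan": [[1,[0.3,-1,-1],0],[1,[0.1,-0.6,-2],0],[1,[0,0,-2.2],0],[1,[0,0,-2],0],[1,[0,0,-1],0],[1,[0,0,0],0]]}}

```text
time: 23.4
tcp_pos: [466.7, -1.9, 47.5]
orientation: [0.705, 0.708, 0.034, -0.023]
contact_force: [-0.2, -0.2, -1.3]
opening: 51.4
```

Emit:
{"name": "carry_out", "arguments": {"plan": [[1,[-0.3,-0.2,-0.8],0],[1,[-0.1,0,-0.7],0],[1,[0,0,-0.2],0],[1,[0,0,0],0]]}}

```text
time: 23.73
tcp_pos: [462.9, -3.0, 28.7]
orientation: [0.705, 0.708, 0.034, -0.023]
contact_force: [0.3, 0.4, -1.7]
opening: 51.0
```

Emit:
{"name": "carry_out", "arguments": {"plan": [[1,[0,-0.1,-0.2],0],[1,[0,0,-0.1],0],[1,[0,0,0],0]]}}

```text
time: 23.98
tcp_pos: [463.5, -4.0, 26.4]
orientation: [0.704, 0.709, 0.034, -0.023]
contact_force: [-0.6, -0.5, -0.1]
opening: 51.3
```

Resting on the stand now. I'll release and go up.

Emit:
{"name": "carry_out", "arguments": {"plan": [[0.2,[0,0,0],0],[0,[0,0,0],0],[-0.3,[0,0,0],0],[-1,[0,0,0],0],[-1,[0,0,0],0],[-1,[0,0,0],0],[-1,[0,0,0],0],[-1,[0,0,0],0]]}}

```text
time: 24.65
tcp_pos: [464.7, -4.3, 27.6]
orientation: [0.704, 0.709, 0.035, -0.021]
contact_force: [-0.4, 0.2, 0.1]
opening: 86.7
```

Emit:
{"name": "carry_out", "arguments": {"plan": [[-1,[0,0,0.5],0],[-1,[0,0,1],0],[-1,[0,0,2],0],[-1,[0,0,3],0],[-1,[0,0,3],0],[-1,[0,0,3],0],[-1,[0,0,2.5],0],[-1,[0,0,1],0]]}}

```text
time: 25.32
tcp_pos: [461.2, -4.0, 197.5]
orientation: [0.705, 0.708, 0.034, -0.023]
contact_force: [-1.3, -0.3, 0.7]
opening: 92.9
```

```bash
python3 snap.py w8;python3 -c "
from rig import sensors;s=sensors.observe();print(s['tcp_pos'],s['orientation'],s['qpos'])"
```

```text
[461.3  -4.  196.1]
[461.33724192  -4.01052255 196.096009  ] [ 0.70469893  0.70834295  0.03370762 -0.02266018] [-0.15885198  0.21211655  1.90530563  0.0951393   1.02357261 -1.78431167]
```

View pics/w8.png

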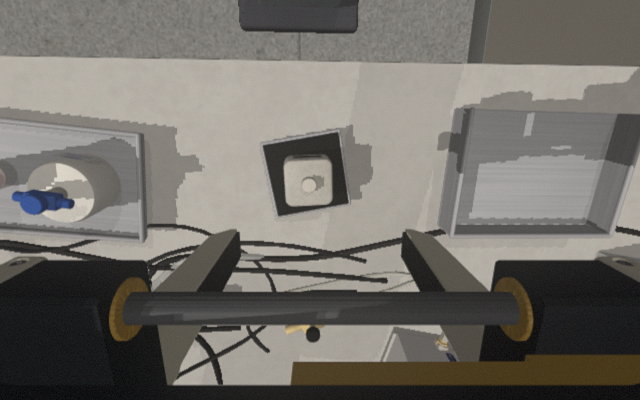

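Run:
```python
from h import *
import pickle
m=pickle.load(open("w8.pkl","rb"))
print("knob",plane(m,309,185,60),"top",plane(m,308,181.5,52))
P=np.array([plane(m,u,v,18)[:2] for u,v in [(261,144),(339,129),(350,203),(277,216)]]);print(P,P.mean(0))
# canister: bar ends, body
a,b=plane(m,15,198,83)[:2],plane(m,73,204,83)[:2]; print(a,b,(a+b)/2,np.degrees(np.arctan2(*(b-a)[::-1])))
print("body",plane(m,62,195,64))
```

```text
knob [463.30396153  -4.47512984  60.        ] top [461.70240557  -5.13633945  52.        ]
[[427.82684649 -54.28753843]
 [411.9925568   30.19490111]
 [496.7394053   45.07856161]
 [510.88758324 -39.97695913]] [461.86159796  -4.74775871]
[ 465.08042941 -259.62097586] [ 471.46430783 -213.60138626] [ 468.27236862 -236.61118106] 82.10228098669911
body [ 468.43781938 -234.80060358   64.        ]
```

Emit:
{"name": "carry_out", "arguments": {"plan": [[-1,[0,-2,0.5],-0.1],[-1,[0,-2.5,0],-0.12],[-1,[0,-2.5,0],-0.12],[-1,[0,-2.5,0],-0.12],[-1,[0,-1.5,0],-0.12],[-1,[0,-1,0],-0.12],[-1,[0,-0.5,0],-0.12],[-1,[0,0,0],-0.12]]}}

```text
time: 26.08
tcp_pos: [456.6, -133.6, 195.6]
orientation: [0.954, 0.298, 0.038, -0.008]
contact_force: [-0.1, 0.4, -0.6]
opening: 93.2
```

Emit:
{"name": "carry_out", "arguments": {"plan": [[-1,[0,0,0],-0.12],[-1,[0,0,0],-0.12],[-1,[0,0,0],-0.12],[-1,[0,0,0],-0.12],[-1,[0,0,0],-0.12],[-1,[0,0,0],-0.12],[-1,[0,0,0],-0.12],[-1,[0,0,0],0]]}}

```text
time: 26.75
tcp_pos: [450.9, -132.5, 186.9]
orientation: [0.99, -0.137, 0.032, 0.005]
contact_force: [-0.3, 0.4, 0.1]
opening: 93.0
```

```bash
python3 snap.py w9;python3 cap.py w9; python3 -c "
from rig import sensors;s=sensors.observe();print(s['tcp_pos'],s['orientation'],s['qpos'])"
```

```text
[ 451.  -132.6  187.2]
83 (352, 270, 14, 22) ((471.2652587890625, -227.67027282714844), 12.408852577209473) ((470.5476379394531, -227.56175231933594), (23.43227767944336, 12.932991981506348), 76.24703216552734)
130 (352, 270, 14, 22) ((469.4840087890625, -197.68995666503906), 10.234957695007324) ((468.8921203613281, -197.60047912597656), (19.32715606689453, 10.66724681854248), 76.24688720703125)
[ 451.0413707  -132.58830549  187.16469097] [ 0.99073172 -0.13195871  0.03182317  0.00498368] [-0.38883394  0.21385898  1.92762099  0.00806897  0.93602295 -0.1285829 ]
```

View pics/w9.png

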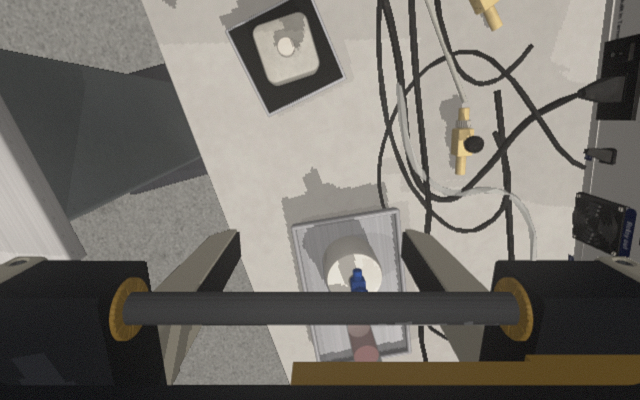

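The counter sits centred on the stand. I'll go past the canister to view it squarely.

Emit:
{"name": "carry_out", "arguments": {"plan": [[-1,[0.5,-3,1],0.06],[-1,[0.5,-3.5,0],0.06],[-1,[0.5,-3.5,0],0],[-1,[0.3,-2.5,0],0],[-1,[0,-1.5,0],0],[-1,[0,0,0],0]]}}

```text
time: 27.35
tcp_pos: [468.0, -277.8, 195.6]
orientation: [0.998, -0.054, 0.031, 0.002]
contact_force: [-0.2, 0.8, 0.0]
opening: 93.1
```

```bash
python3 snap.py w10;python3 cap.py w10; python3 -c "
from rig import sensors;s=sensors.observe();print(s['tcp_pos'],s['orientation'])"
```

```text
[ 467.8 -275.3  195.5]
83 (288, 245, 41, 38) ((454.4467468261719, -346.38330078125), 20.78837776184082) ((455.2164001464844, -347.4302673339844), (39.463783264160156, 38.75798034667969), 72.00273895263672)
130 (288, 245, 41, 38) ((456.4597473144531, -321.5846862792969), 17.26000213623047) ((457.098876953125, -322.4539794921875), (32.765602111816406, 32.17962646484375), 72.00267028808594)
83 (299, 127, 18, 50) ((468.08477783203125, -238.13351440429688), 21.942434310913086) ((467.7314758300781, -238.090576171875), (43.32646560668945, 15.089383125305176), 83.07390594482422)
130 (299, 127, 18, 50) ((467.7830810546875, -231.70806884765625), 18.21817970275879) ((467.48974609375, -231.67245483398438), (35.97268295288086, 12.52826976776123), 83.0740737915039)
[ 467.81396339 -275.33171355  195.45440944] [ 0.99807234 -0.05398682  0.03057022  0.00157761]
```

View pics/w10.png

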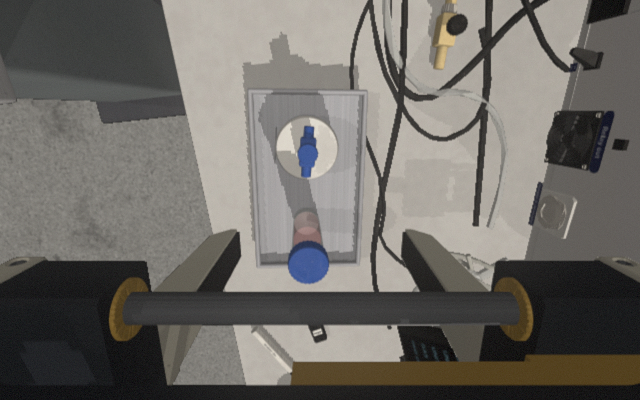

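The canister is at (307,150) with its bar square to the jaws and the tube cap at (309,262). In the world the canister is at about (468,-237.5) and the tube at (457,-322).

Emit:
{"name": "carry_out", "arguments": {"plan": [[-1,[0,2,0],0],[-1,[0,1.5,0],0],[-1,[0,0.2,-1.5],0],[-1,[0,0,-2.2],0],[-1,[0,0,-2],0],[-1,[0,0,-1],0],[-1,[0,0,0],0]]}}

```text
time: 28.03
tcp_pos: [467.4, -227.2, 127.1]
orientation: [0.998, -0.045, 0.031, 0.001]
contact_force: [-1.0, -0.4, -0.6]
opening: 92.7
```

Emit:
{"name": "carry_out", "arguments": {"plan": [[-1,[0,-0.8,0],-0.02],[-1,[0,-0.2,-1],0],[-1,[0,0,-1.5],0],[-1,[0,0,-1.2],0],[-1,[0,0,-0.5],0],[-1,[0,0,0],0]]}}

```text
time: 28.53
tcp_pos: [469.1, -236.8, 85.9]
orientation: [0.998, -0.054, 0.034, 0.003]
contact_force: [0.4, -0.3, 0.2]
opening: 92.8
```

Emit:
{"name": "carry_out", "arguments": {"plan": [[-1,[-0.1,0,-0.9],0],[-1,[0,0,-0.6],0],[-1,[0,0,-0.2],0],[-1,[0,0,0],0]]}}

```text
time: 28.87
tcp_pos: [468.7, -237.4, 68.6]
orientation: [0.998, -0.054, 0.035, 0.003]
contact_force: [-0.1, -0.1, -0.6]
opening: 93.3
```

Emit:
{"name": "carry_out", "arguments": {"plan": [[1,[-0.05,0,0],0],[1,[0,0,0],0],[1,[0,0,0],0],[1,[0,0,0],0],[1,[0,0,0],0],[1,[0,0,0],0],[1,[0,0,0],0],[1,[0,0,0],0]]}}

```text
time: 29.53
tcp_pos: [468.8, -237.8, 69.9]
orientation: [0.998, -0.054, 0.036, 0.004]
contact_force: [0.8, -0.2, 0.1]
opening: 44.4
```

Emit:
{"name": "carry_out", "arguments": {"plan": [[1,[0,0,0],0],[1,[0,0,0],0],[1,[0,0,0],0],[1,[0,0,0],0],[1,[0,0,0],0],[1,[0,0,0],0],[1,[0,0,0],0]]}}

```text
time: 30.12
tcp_pos: [468.2, -237.1, 70.2]
orientation: [0.998, -0.054, 0.035, 0.003]
contact_force: [-1.8, 1.7, 3.0]
opening: 14.0
```

Emit:
{"name": "carry_out", "arguments": {"plan": [[1,[0,0,0.8],0],[1,[0,0,1.5],0],[1,[0,0,2.5],0],[1,[0,0,2.5],0],[1,[0,0.5,2],0],[1,[0,1.5,0.5],0],[1,[-0.1,2.5,0],0],[1,[-0.2,3,0],0]]}}

```text
time: 30.78
tcp_pos: [464.6, -163.6, 175.2]
orientation: [0.998, -0.056, 0.035, 0.004]
contact_force: [0.6, 0.9, -2.0]
opening: 13.7
```

Emit:
{"name": "carry_out", "arguments": {"plan": [[1,[-0.3,3.5,0],0],[1,[-0.3,3.5,0],0],[1,[-0.3,3.5,0],0],[1,[-0.3,3.5,0],0],[1,[-0.3,3.5,0],0],[1,[-0.3,3.3,0],0],[1,[-0.3,2.5,0],0],[1,[0,1.5,0],0]]}}

```text
time: 31.45
tcp_pos: [440.6, 96.2, 179.8]
orientation: [0.998, -0.058, 0.039, 0.004]
contact_force: [0.6, -0.0, -1.1]
opening: 13.8
```

Emit:
{"name": "carry_out", "arguments": {"plan": [[1,[-0.2,3,0],0],[1,[-0.3,3.2,0],0],[1,[-0.3,2.8,0],0],[1,[-0.2,1.5,0],0],[1,[0,0.7,0],0],[1,[0,0,0],0]]}}

```text
time: 31.95
tcp_pos: [429.0, 216.7, 182.5]
orientation: [0.998, -0.056, 0.041, 0.003]
contact_force: [0.3, 0.5, -1.3]
opening: 13.7
```

Emit:
{"name": "carry_out", "arguments": {"plan": [[1,[-0.2,0,-1.5],0],[1,[0,0,-2.2],0],[1,[0,0,-2.2],0],[1,[0,0,-1.8],0],[1,[0,0,-1],0],[1,[0,0,-0.4],0],[1,[0,0,0],0]]}}

```text
time: 32.53
tcp_pos: [428.9, 211.2, 90.1]
orientation: [0.997, -0.057, 0.043, 0.003]
contact_force: [0.3, -0.8, -1.7]
opening: 14.0
```

Emit:
{"name": "carry_out", "arguments": {"plan": [[1,[-0.3,0.5,-0.6],0],[1,[-0.2,0,-0.6],0],[1,[0,0,-0.3],0],[1,[0,0,0],0]]}}

```text
time: 32.87
tcp_pos: [424.9, 215.9, 75.8]
orientation: [0.997, -0.058, 0.044, 0.003]
contact_force: [-0.4, -0.2, -1.3]
opening: 13.6
```

Emit:
{"name": "carry_out", "arguments": {"plan": [[1,[-0.1,0,-0.4],0],[1,[-0.05,0,-0.2],0],[1,[-0.05,0,0],0]]}}

```text
time: 33.12
tcp_pos: [425.0, 216.7, 71.4]
orientation: [0.997, -0.057, 0.047, 0.002]
contact_force: [-1.4, -1.4, 2.6]
opening: 13.5
```

Emit:
{"name": "carry_out", "arguments": {"plan": [[1,[-0.1,0,-0.1],0],[0.9,[0,0,-0.05],0],[0.6,[0,0,0],0],[0.3,[0,0,0],0],[0,[0,0,0],0],[-1,[0,0,0],0],[-1,[0,0,0],0],[-1,[0,0,0],0]]}}

```text
time: 33.78
tcp_pos: [425.8, 217.4, 71.7]
orientation: [0.997, -0.057, 0.049, 0.001]
contact_force: [-0.7, -0.3, 0.2]
opening: 47.1
```

Emit:
{"name": "carry_out", "arguments": {"plan": [[-1,[0,0,0],0],[-1,[0,0,0],0],[-1,[0,0,0.5],0],[-1,[0,0,1.5],0],[-1,[0,0,2.5],0],[-1,[0,-1,3],0],[-1,[0,-2,3],0],[-1,[0,-2,1],0]]}}

```text
time: 34.45
tcp_pos: [423.2, 167.3, 189.8]
orientation: [0.997, -0.055, 0.046, 0.002]
contact_force: [0.6, -0.9, 0.1]
opening: 92.3
```

```bash
python3 snap.py w11;python3 cap.py w11; python3 -c "
from rig import sensors;s=sensors.observe();print(s['tcp_pos'],s['orientation'])"
```

```text
[423.  166.  188.5]
83 (299, 113, 19, 52) ((428.05877685546875, 214.91143798828125), 21.714567184448242) ((428.4390869140625, 214.8701629638672), (43.25461959838867, 15.500619888305664), 83.45687103271484)
130 (299, 113, 19, 52) ((426.10223388671875, 219.55630493164062), 17.95427703857422) ((426.4167175292969, 219.52215576171875), (35.764225006103516, 12.816370010375977), 83.4566879272461)
[423.02939022 166.01357657 188.48030187] [ 0.99733796 -0.05647876  0.04606498  0.00227034]
```

View pics/w11.png

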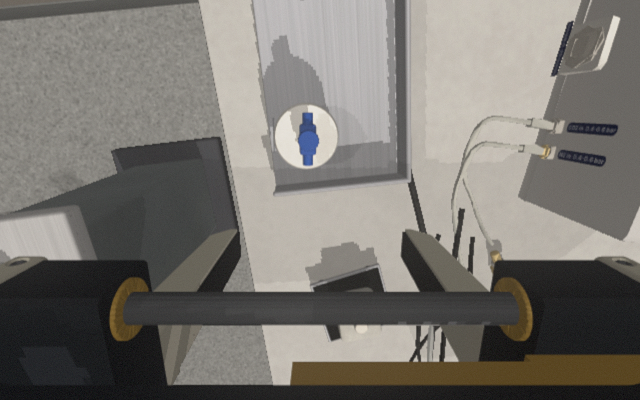

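The canister is back at about (428,215) against (426,215.5) at the start. Now the tube.

Emit:
{"name": "carry_out", "arguments": {"plan": [[-1,[0.2,-3,0.8],0],[-1,[0.2,-3.8,0.5],0],[-1,[0.3,-3.8,0],0],[-1,[0.3,-3.8,0],0],[-1,[0.3,-3.8,0],0],[-1,[0.3,-3.8,0],0],[-1,[0.3,-3.8,0],0],[-1,[0.3,-3.8,0],0]]}}

```text
time: 35.22
tcp_pos: [443.1, -134.3, 200.3]
orientation: [0.998, -0.053, 0.046, 0.001]
contact_force: [1.0, 0.1, 0.5]
opening: 92.7
```

Emit:
{"name": "carry_out", "arguments": {"plan": [[-1,[0.4,-3.8,0],0],[-1,[0.4,-3.5,0],0],[-1,[0.3,-3,0],0],[-1,[0.2,-2,0],0],[-1,[0.2,-0.7,0],0],[-1,[0,0,0],0]]}}

```text
time: 35.72
tcp_pos: [457.8, -274.8, 196.1]
orientation: [0.997, -0.056, 0.044, -0.001]
contact_force: [0.2, 0.8, -0.4]
opening: 93.0
```

Emit:
{"name": "carry_out", "arguments": {"plan": [[-1,[0,-2.5,0],0],[-1,[0,-2,0],0],[-1,[0,-0.5,0],0],[-1,[0,0,0],0]]}}

```text
time: 36.05
tcp_pos: [458.4, -320.7, 194.1]
orientation: [0.998, -0.055, 0.042, -0.003]
contact_force: [-0.0, 0.1, 0.7]
opening: 93.2
```

```bash
python3 snap.py w12;python3 cap.py w12 | grep ^130; python3 -c "
from rig import sensors;s=sensors.observe();print(s['tcp_pos'],s['orientation'])"
```

```text
[ 458.4 -319.9  194.3]
130 (291, 194, 42, 42) ((456.93621826171875, -323.0711669921875), 16.89912223815918) ((456.8589172363281, -323.0918884277344), (33.47317123413086, 31.699478149414062), 84.22126007080078)
[ 458.39643403 -319.87448874  194.26023161] [ 0.99761399 -0.05469627  0.04204813 -0.00256705]
```

Tube confirmed at (457,-323). Descending.

Emit:
{"name": "carry_out", "arguments": {"plan": [[-1,[0,-0.3,-1.2],0],[-1,[0,0,-2],0],[-1,[0,0,-2.2],0],[-1,[0,0,-2],0],[-1,[0,0,-1.2],0],[-1,[0,0,-0.5],0],[-1,[0,0,0],0]]}}

```text
time: 36.73
tcp_pos: [458.5, -315.5, 96.8]
orientation: [0.998, -0.052, 0.042, -0.003]
contact_force: [0.3, -0.2, -1.2]
opening: 93.0
```

Emit:
{"name": "carry_out", "arguments": {"plan": [[-1,[0,-0.7,-0.7],0],[-1,[0,-0.1,-0.9],0],[-1,[0,0,-0.5],0],[-1,[0,0,0],0]]}}

```text
time: 37.07
tcp_pos: [459.3, -324.0, 75.1]
orientation: [0.998, -0.051, 0.043, -0.002]
contact_force: [0.5, -0.5, -0.3]
opening: 93.0
```

Emit:
{"name": "carry_out", "arguments": {"plan": [[1,[-0.1,0,0],0],[1,[0,0,0],0],[1,[0,0,0],0],[1,[0,0,0],0],[1,[0,0,0],0],[1,[0,0,0],0],[1,[0,0,0],0],[1,[0,0,0],0]]}}

```text
time: 37.73
tcp_pos: [458.8, -324.7, 76.7]
orientation: [0.998, -0.052, 0.044, -0.001]
contact_force: [-0.3, -0.6, 0.2]
opening: 44.1
```

Emit:
{"name": "carry_out", "arguments": {"plan": [[1,[0,0,0],0],[1,[0,0,0],0],[1,[0,0,0],0],[1,[0,0,0],0],[1,[0,0,0],0]]}}

```text
time: 38.15
tcp_pos: [458.8, -324.6, 76.7]
orientation: [0.998, -0.051, 0.044, -0.001]
contact_force: [-0.8, 0.1, 0.5]
opening: 31.9
```

Emit:
{"name": "carry_out", "arguments": {"plan": [[1,[0,0,1],0],[1,[0,0,2],0],[1,[0,0,3],0],[1,[0,0,3],0],[1,[0,0.5,2.5],0],[1,[0,1.5,1],0],[1,[-0.1,2.5,0],0],[1,[-0.2,3,0],0]]}}

```text
time: 38.82
tcp_pos: [454.6, -250.4, 211.7]
orientation: [0.998, -0.054, 0.045, -0.001]
contact_force: [1.0, 0.9, -1.1]
opening: 31.0
```

Emit:
{"name": "carry_out", "arguments": {"plan": [[1,[-0.2,3.6,0],0],[1,[-0.2,3.6,0],0],[1,[-0.2,3.6,0],0],[1,[-0.2,3.6,0],0],[1,[-0.2,3.6,0],0],[1,[-0.2,3.6,0],0],[1,[-0.2,3.6,0],0],[1,[-0.2,3.6,0],0]]}}

```text
time: 39.48
tcp_pos: [435.2, 48.3, 218.9]
orientation: [0.997, -0.057, 0.049, 0.0]
contact_force: [0.7, 0.0, -0.5]
opening: 31.4
```

Emit:
{"name": "carry_out", "arguments": {"plan": [[1,[0,3.6,0],0],[1,[0,3.6,0],0],[1,[0,3.6,0],0],[1,[0,3.6,0],0],[1,[0,3.5,0],0],[1,[0,2.5,0],0],[1,[0,1.2,0],0],[1,[0,0,0],0]]}}

```text
time: 40.15
tcp_pos: [431.0, 281.5, 225.6]
orientation: [0.997, -0.054, 0.052, -0.001]
contact_force: [0.4, 0.9, 0.0]
opening: 31.0
```

Emit:
{"name": "carry_out", "arguments": {"plan": [[1,[0,1,-0.5],0],[1,[0,1,-1.5],0],[1,[0,0.5,-2],0],[1,[0,0.1,-2.2],0],[1,[0,0.1,-2.2],0],[1,[0,0,-2],0],[1,[0,0,-1.2],0],[1,[0,0,0],0]]}}

```text
time: 40.82
tcp_pos: [431.7, 307.2, 107.1]
orientation: [0.997, -0.057, 0.055, -0.002]
contact_force: [-0.0, -0.0, -0.8]
opening: 31.2
```

Run:
```python
from h import *
from rig import viewer
i=viewer.camera("side")[:,:,::-1]; a=cv2.resize(i[90:190,240:340],None,fx=4,fy=4,interpolation=2)
i=viewer.camera("scene")[:,:,::-1]; b=cv2.resize(i[160:260,180:280],None,fx=4,fy=4,interpolation=2)
cv2.imwrite("pics/s4.png",np.hstack([a,b]))
```

```text
(no output)
```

View pics/s4.png

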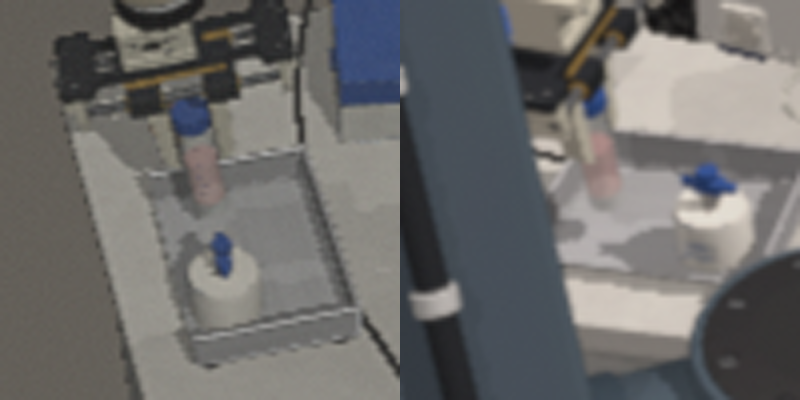

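Both views show the tube leaning with the gripper, its foot about 8 mm towards +x. I'll shift the tool about 7 mm to -x before setting it down.

Emit:
{"name": "carry_out", "arguments": {"plan": [[1,[-0.4,-0.2,-0.5],0],[1,[-0.3,-0.2,-0.8],0],[1,[0,0,-0.6],0],[1,[0,0,0],0]]}}

```text
time: 41.25
tcp_pos: [426.6, 303.8, 92.0]
orientation: [0.997, -0.058, 0.058, -0.005]
contact_force: [-0.5, 0.4, -0.9]
opening: 31.1
```

Emit:
{"name": "carry_out", "arguments": {"plan": [[1,[-0.2,0,-0.6],0],[1,[-0.1,0,-0.4],0],[1,[-0.1,0,-0.1],0],[1,[0,0,0],0]]}}

```text
time: 41.58
tcp_pos: [422.4, 303.9, 80.2]
orientation: [0.997, -0.058, 0.058, -0.005]
contact_force: [0.6, -0.3, -0.7]
opening: 30.9
```

Emit:
{"name": "carry_out", "arguments": {"plan": [[1,[0.1,0,-0.2],0],[1,[0,0,-0.1],0],[1,[0,0,0],0]]}}

```text
time: 41.83
tcp_pos: [423.6, 304.1, 77.1]
orientation: [0.997, -0.057, 0.058, -0.005]
contact_force: [-0.1, -0.4, -0.2]
opening: 31.0
```

Emit:
{"name": "carry_out", "arguments": {"plan": [[1,[0,0,-0.15],0],[1,[0,0,-0.1],0]]}}

```text
time: 42.0
tcp_pos: [424.1, 304.5, 76.5]
orientation: [0.997, -0.058, 0.059, -0.005]
contact_force: [-7.1, -3.4, 21.3]
opening: 31.2
```

Emit:
{"name": "carry_out", "arguments": {"plan": [[0.3,[0,0,0],0],[0.27,[0,0,0],0],[0.24,[0,0,0],0],[0.2,[0,0,0],0],[0.15,[0,0,0],0],[0.1,[0,0,0],0],[0,[0,0,0],0],[0,[0,0,0],0]]}}

```text
time: 42.67
tcp_pos: [424.7, 304.9, 77.2]
orientation: [0.997, -0.058, 0.06, -0.006]
contact_force: [-0.1, 0.7, -0.6]
opening: 46.0
```

Run:
```python
from h import *
from rig import viewer
i=viewer.camera("side")[:,:,::-1]; a=cv2.resize(i[90:190,240:340],None,fx=4,fy=4,interpolation=2)
i=viewer.camera("scene")[:,:,::-1]; b=cv2.resize(i[160:260,180:280],None,fx=4,fy=4,interpolation=2)
cv2.imwrite("pics/s5.png",np.hstack([a,b]))
```

```text
(no output)
```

View pics/s5.png

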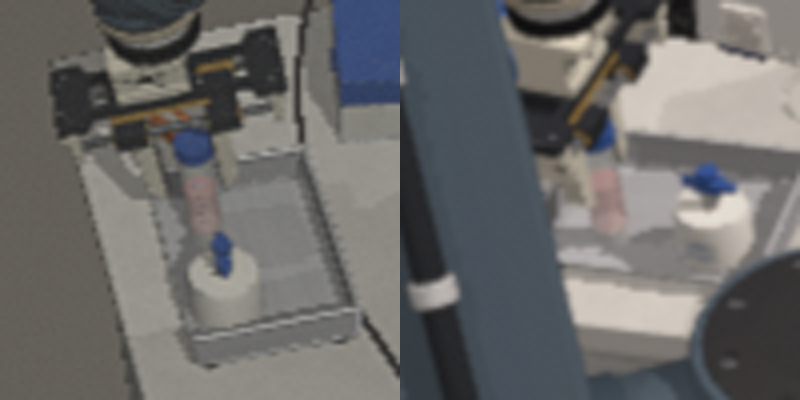

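Emit:
{"name": "carry_out", "arguments": {"plan": [[-1,[0.3,0,0],0],[-1,[0,0,0],0],[-1,[0,0,0],0],[-1,[0,0,0],0],[-1,[0,0,0],0],[-1,[0,0,0],0],[-1,[0.2,0,0],0],[-1,[0,0,0.5],0]]}}

```text
time: 43.43
tcp_pos: [429.8, 304.6, 81.7]
orientation: [0.997, -0.058, 0.059, -0.005]
contact_force: [-0.6, 0.4, 0.4]
opening: 92.1
```

Emit:
{"name": "carry_out", "arguments": {"plan": [[-1,[0,0,1.5],0],[-1,[0,0,2.5],0],[-1,[0,0,3],0],[-1,[0,0,3],0],[-1,[0,-1,3],0],[-1,[0,-2,1],0],[-1,[0,-3,0],0],[-1,[0,-3,0],0]]}}

```text
time: 44.1
tcp_pos: [428.8, 214.9, 231.7]
orientation: [0.997, -0.055, 0.06, -0.006]
contact_force: [0.7, -0.7, -0.1]
opening: 92.7
```

Emit:
{"name": "carry_out", "arguments": {"plan": [[-1,[-0.5,-3,0.5],0],[-1,[-0.5,-2,1],0],[-1,[0,-1,0],0],[-1,[0,0,0],0]]}}

```text
time: 44.43
tcp_pos: [417.6, 148.7, 249.7]
orientation: [0.997, -0.056, 0.062, -0.006]
contact_force: [0.5, 0.2, 0.1]
opening: 92.8
```

```bash
python3 snap.py w13;python3 cap.py w13
python3 - <<'E'
from h import *
from rig import viewer
i=viewer.camera("side")[:,:,::-1]; a=cv2.resize(i[90:240,240:390],None,fx=4,fy=4,interpolation=2)
cv2.imwrite("pics/s6.png",a)
E
```

```text
[417.9 150.2 249.5]
83 (296, 99, 16, 44) ((427.8397216796875, 214.94541931152344), 21.670852661132812) ((428.4551696777344, 214.88821411132812), (43.18241500854492, 15.530364036560059), 83.04663848876953)
130 (296, 99, 16, 44) ((424.7697448730469, 216.15748596191406), 18.601943969726562) ((425.2979736328125, 216.1083526611328), (37.067081451416016, 13.33104133605957), 83.04683685302734)
83 (277, 0, 40, 37) ((434.72479248046875, 314.20330810546875), 19.641633987426758) ((434.29547119140625, 310.14520263671875), (30.907487869262695, 37.351043701171875), 85.708251953125)
130 (277, 0, 40, 37) ((430.67974853515625, 301.35882568359375), 16.860095977783203) ((430.3113098144531, 297.8754577636719), (26.530502319335938, 32.061546325683594), 85.708251953125)
```

View pics/w13.png

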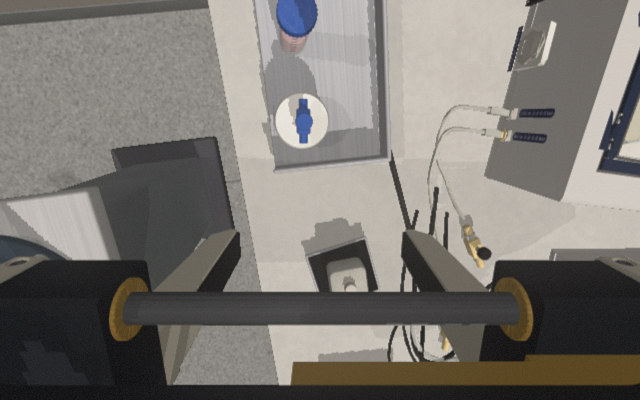

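View pics/s6.png

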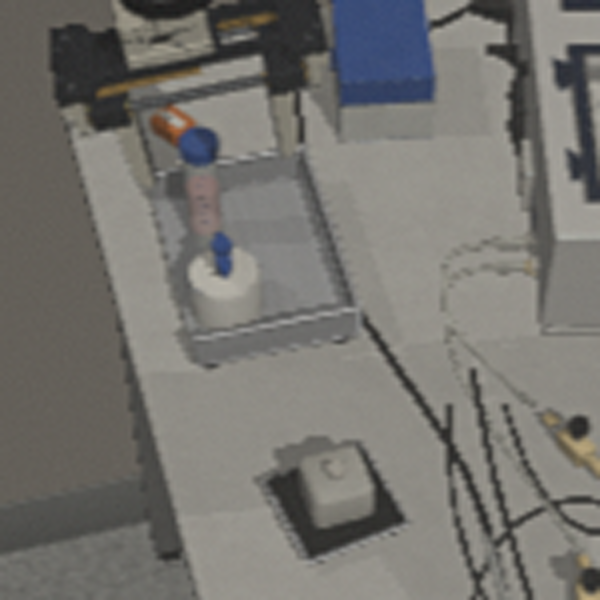

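All three stand upright. The wrist view clips the cap at its top edge, so I'll compare the fixed side camera's blue blobs before and after.

Run:
```python
from h import *
from rig import viewer
m=viewer.camera_model("side"); now=viewer.camera("side")[:,:,::-1].copy(); old=cv2.imread("pics/side0.png")
for n,i in (("old",old),("now",now)):
    h=cv2.cvtColor(i,cv2.COLOR_BGR2HSV); mk=cv2.inRange(h,(105,110,40),(128,255,255)); mk[:, :280]=0; mk[:,315:]=0; mk[:110]=0;mk[165:]=0
    k,l,s,c=cv2.connectedComponentsWithStats(mk)
    for j in range(1,k):
        if s[j,4]>8: print(n,s[j],c[j].round(2), plane(m,*c[j],122 if c[j][1]<140 else 84)[:2].round(1))
```

```text
old [285 122   9   9  58] [289.12 125.57] [430.3 304.8]
old [293 148   4  10  25] [294.4  152.48] [425.2 215.8]
now [285 122   9   9  49] [288.92 126.31] [428.8 301.5]
now [294 149   3   9  20] [295.15 152.7 ] [427.3 214.1]
```

Both are within about 4 mm of their starting spots, everything is released and the arm is clear. Handing in.

```bash
python3 -c "
from rig import job_done,sensors
print(sensors.observe()['time']);print(job_done())"
```

```text
44.6333
the job is handed in; nothing more can be done
None
```

I moved the tube and the canister to the side tray, stood the counter on the stand, and put the tube and canister back in the bay. I handed the job in at 44.6 s of the 138 s allowed.

My last checks, with everything upright and released and the arm clear:
- **Counter:** its centre is about 1–2 mm from the middle of the stand, measured from the wrist camera just after placing.
- **Canister:** about 2–3 mm from where it started, with the wrist and side cameras agreeing. Its valve block is now turned roughly 11–12° from its original heading.
- **Tube:** about 4 mm from its start by both cameras. The wrist view clipped the cap at the picture's edge, so I relied on the fixed side camera.
- **Bystanders:** the arm never went near the orange box or the memory key. I did not measure either one at the end.

The tool's tilt crept up to about 7° over the run. I allowed for this when putting the tube back, and it settled upright on release.

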